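# Scan a finds case and hold its stayless lid at the balance

## Robot

A 7-joint arm with a two-finger parallel gripper is mounted at the origin on the work surface. World frame = base frame: x ahead of the robot, y to its left, z up, the work surface at z = 0. Lengths are in m, angles in rad, forces in N, time in s.
With the tool pointing down it reaches from about 0.35 to 0.9 m from the base axis. Payload 8.1 kg.
Tool frame: the origin (TCP) lies midway between the tips of the shut fingers; the grasp point (between the pads) lies 19 mm behind it; z points along the fingers, y is the line along which they close (so a half turn about z gives the same grasp; the last joint's range is limited). The gripper opens to 92 mm and grips with 3 to 60 N. Pads are 19 mm wide; open, the fingers measure 130 mm over their backs; the gripper's body (75 mm by 190 mm) begins 47 mm behind the grasp point.
Start: joints at [1.188, 0.434, 0.025, 1.573, -0.012, 1.134, -0.075], TCP at [0.173, -0.601, 0.227] pointing down, gripper open.
Joint ranges: [-2.62, 2.62], [-0.44, 2.09], [-1.27, 1.32], [0.08, 2.57], [-1.32, 4.46], [0.12, 2], [-2.74, 2.74]. Speed limits (rad/s): [2.22, 2.22, 3.01, 3.01, 3.14, 3.14, 3.14].

## Interface

Orientations are given as a rotation vector (axis times angle).
In Python, from cell import arm gives the robot as it stands.
- The arm moves only by the tool carry_out, never from a script. Its arguments are lists of equal length, an entry for each row: "claw": the finger opening in cm, from 0 to 9.18; "delta_pos": the shift along the tool's x, y, z in cm, a list of three; "angular": the turn, a rotation vector about the tool's x, y, z in rad, a list of three. In form: {"claw": [claw, ...], "delta_pos": [[dx, dy, dz], ...], "angular": [[ax, ay, az], ...]}. A call has 1 to 20 rows; each row shifts and turns the commanded pose from where the row before left it, along the tool's axes as they then stand; what a row does not reach is not made up. A row lasts 1/10 s, in which the tool goes at most 50 mm and 8.59 degrees, less where a joint would pass 70% of its speed; a pose out of reach is approached as far as the arm can. A call with a gripper value outside its range is refused whole. The fingers move at their own pace and stop on an object; "force" is the grip in N (left out, the last holds). Time passes only in rows, so rows that do not move let the fingers close. It gives the time, the measured TCP pose, the force, the opening and the grip force at its end, in the units of the state.
- arm.observe(): the state, without advancing time (a new reading comes with each control period).
- arm.get_image(name): name is "scene" or "top" or "wrist"; returns a dict with "frame" (480x640x3 uint8, red, green, blue), "mtx" (3x3 intrinsics, pixels), "dist" ([k1, k2, p1, p2, k3] as OpenCV has them; the pictures are not rectified), "T" (4x4, takes a point from camera to world coordinates). Camera axes: x right, y down, z forward; pixel columns grow to the right and rows downward; lengths in m; the calibration is good to about 2 mm. A picture is of the moment at which its call begins. There is no depth.
- arm.sign_off(): hands the job in; it is judged then, once.
Trained networks look in a picture, given as the dict that the camera call returned (one of the last four; its "shot" number tells which), for a name from the list of things; names that differ only in an ending like _2 or _b are one class to them, and where a whole thing is asked for, a point or a joint stands for the part that bears it (a point fixed in the world has none). Each returns a list of dicts, best first, with "conf" (0 to 1); they miss things now and then, are a little off and sometimes report something else, mostly with a low value. They report only what shows in the picture. A call takes as long as a camera call. They do not tell look-alikes from the thing itself.
- arm.look_for(label, picture): "centre" ([column, row] as shares, 0 to 1, of the picture: columns of its width, rows of its height, amid what is visible of it).
- arm.trace(label, picture): "region" (480x640 bool, what is visible of it) and "centre" ([column, row] as shares, 0 to 1, of the picture: columns of its width, rows of its height, amid what is visible of it).
- arm.place_of(label, picture): "centre" ([column, row] as shares, 0 to 1, of the picture: columns of its width, rows of its height: a listed point, or the origin of a listed thing).
The state is a dict: "clock": time; "joints": joint angles; "dq": joint speeds; "joint_efforts": joint torques, N m; "position": TCP position; "ee_rot": TCP orientation; "force": force on the tool from outside, world axes, zero at the start; "ft_torque": the same for the moment, N m; "width": opening from 0.0 (shut) to 1.0 (fully open); "gripper_force": force on a finger pad.
Only numpy, scipy, OpenCV 4.12 (cv2) and the standard library are available. Lean on these libraries where they do the work, as an engineer would, in place of code of your own. Each camera call takes 0.05 s, during which the arm holds its last target. There are 200 camera calls.

## Task

Book in the grey finds case: lift the wand scanner out of its stand, point its nose straight at the barcode label on the closed lid from about 5 cm and hold it steady for a second and a half, then stand the scanner back in its stand, letting go of it only once it is down inside. Then take the lid by its loop handle and swing it up to its balance point, standing straight upright over its hinge, without letting it go over backwards; it has no stay and would fall either way, so finish with the gripper still holding it there, motionless. Leave the sherds, pot, brush, jar and cardboard box where they are.

Things in the scene. Friction and masses are not known exactly. Their poses are not given: they have to be found in the camera images.
- scanner: Wand scanner: upright white cylinder 30 mm in diameter, 145 mm long, 0.12 kg, loose, standing nose down in the stand. Origin: centre of the flat nose (27 mm wide) at its lower end; its z axis runs from the nose up to the blunt top. It reads along -z, out of the nose. Grip it 90 to 115 mm above the nose; any yaw will do.
- stand: Fixed scanner stand: round steel base 96 mm wide, 6 mm thick, carrying an open black cup 54 mm outside, 46 mm inside, rim 60 mm above the table, inner floor 6 mm above the table. Origin: centre of its underside, on the table. The scanner stands on the inner floor.
- case: Fixed grey case, 170 mm deep (x) by 260 mm wide (y), walls 90 mm high, with the lid on top (top face 100 mm above the table). Origin: centre of its underside. Its x axis points from the front (handle side, towards the robot) to the back (hinge side), z up.
- label (a point): Centre of the white barcode label (45 x 65 mm) on the top face of the lid, off-centre; moves with the lid. Its axes are those of the lid: with the lid shut, those of the case (z up).
- lid (a joint): Lid angle in rad: 0 shut, grows as it opens upward and back, 1.571 upright = balance point (its centre of mass straight above the hinge), stop at 2.4. Hinge nearly free of friction, no stay: below the balance point it falls shut, beyond it it falls back. Lid 170 x 260 x 10 mm, about 0.35 kg.
- lid_handle (a point): Middle of the crossbar of the lid's loop handle: round steel, 10 mm thick, along the case's y, in the lid's plane, 220 mm from the hinge axis. Lid shut: 95 mm above the table, in front of the case, clear gap 45 mm to the lid's front edge, 94 mm of clear bar between the side arms. Open the fingers about 45 mm to straddle it from above; the bar turns between the pads as the lid swings.
- lid_hinge (a point): Middle of the hinge axis, at the case's back edge, 95 mm above the table; axes as the case's: the hinge axis is y.
- sherd_a: curved clay sherd about 60 x 55 mm, 16 mm high, loose beside the stand. To be left alone. Origin: centre of its underside.
- sherd_b: curved clay sherd about 60 x 50 mm, 15 mm high, loose on the other side of the stand. To be left alone. Origin: centre of its underside.
- sherd_c: curved clay sherd about 55 x 50 mm, 15 mm high, loose near the middle of the table. To be left alone. Origin: centre of its underside.
- pot: small open clay bowl, 90 mm across, 95 mm high, standing behind the case. To be left alone. Origin: centre of its underside.
- brush: hand brush 170 mm long lying on the table in front of the case. To be left alone. Origin: centre of its underside.
- jar: jar 56 mm across, 80 mm high, behind the stand. To be left alone. Origin: centre of its underside.
- finds_box: small open cardboard box 110 x 80 x 50 mm at the far middle of the table. To be left alone. Origin: centre of its underside.
Things that resemble listed ones, but are neither listed nor needed, are in the scene too. What is meant by the stand is not green, turquoise or yellow, and is the smaller of those in its own colour.

How it is judged:
On the way, in this order (a step that is already met when the one before it is completed fails the run):
1. the scanner is held steady with its nose pointing at the label on the shut lid, 20 to 100 mm away, for 1 s (z of label in the frame of scanner between -0.1 and -0.02 m and x of label in the frame of scanner between -0.022 and 0.022 m and y of label in the frame of scanner between -0.022 and 0.022 m and linear speed of scanner below 0.02 m/s and value of joint lid below 0.05 rad and contact force between the fingers and scanner above 0.5 N), for 1 s.
2. the scanner stands in its stand again, let go (z of scanner in the frame of stand below 0.02 m and horizontal distance between scanner and stand below 0.02 m and angle between scanner's own z axis and vertical below 0.35 rad and contact force between the fingers and scanner below 0.05 N), for 0.2 s.
At the end, for the whole second after the job is handed in: The lid stands within 0.1 rad (6 deg) of upright, turning slower than 0.05 rad/s, with the fingers in contact with it (over 0.5 N), the scanner stands released in its stand (within 20 mm of its axis, nose under 20 mm above the table, leaning less than 0.35 rad), and no bystander has moved 25 mm (all of step 2 and value of joint lid between 1.471 and 1.671 rad and velocity of joint lid between -0.05 and 0.05 rad/s and contact force between the fingers and lid above 0.5 N and distance of each of sherd_a, sherd_b, sherd_c, pot, brush, jar, finds_box from where it was at the start of the episode below 0.025 m); the arm keeps its last pose, push and grip.
It fails at once if the lid goes over backwards (beyond 1.9 rad) (value of joint lid above 1.9 rad).
It fails at once if the scanner is let go while its nose is over 25 mm above the table (z of scanner in the frame of stand above 0.025 m and contact force between the fingers and scanner below 0.02 N).
It fails at once if a bystander is moved over 25 mm (distance of any of sherd_a, sherd_b, sherd_c, pot, brush, jar, finds_box from where it was at the start of the episode above 0.025 m).
It also fails if it takes over 72 s, if anything falls off the work surface, if the arm or the gripper's body presses on something with over 40 N, if the wrist force passes 120 N, or if a joint passes its speed limit or range.

## Working session

There is one attempt and no reset: what is moved stays moved. The work goes in short steps, Python scripts to look and compute and a tool call to move; the robot and the scene stay as the last step left them, time stands still between calls to the robot, and variables do not carry over. Pictures are saved under pics/ and viewed, at most 11 in all, crops included, and the job is handed in when it is done.

Besides the shell and the picture viewer there is one more tool, called after "Request:" as name(argument=value, ...) on one line, values as JSON. carry_out: Moves the arm, as the interface text tells. Its arguments: {"type":"object","properties":{"claw":{"type":"array","items":{"type":"number"}},"delta_pos":{"type":"array","items":{"type":"array","items":{"type":"number"}}},"angular":{"type":"array","items":{"type":"array","items":{"type":"number"}}},"force":{"type":"number"}},"required":["claw","delta_pos","angular"]}

```bash
mkdir -p pics; cat > h.py <<'E'
import numpy as np, cv2
from scipy.spatial.transform import Rotation as R
from cell import arm
def ray(p,c):
    u=cv2.undistortPoints(np.array([[[c[0]*640,c[1]*480]]],float),p["mtx"],np.array(p["dist"],float))[0,0]
    T=np.array(p["T"]);return T[:3,3],T[:3,:3]@np.r_[u,1]
def atz(p,c,z):
    o,d=ray(p,c);return o+d*(z-o[2])/d[2]
def tri(a,ca,b,cb):
    o1,d1=ray(a,ca);o2,d2=ray(b,cb)
    s=np.linalg.lstsq(np.c_[d1,-d2],o2-o1,rcond=None)[0]
    A=o1+d1*s[0];B=o2+d2*s[1];return (A+B)/2,np.linalg.norm(A-B)
def save(p,n): cv2.imwrite(n,p["frame"][:,:,::-1])
E
python3 - <<'E'
from h import *
np.set_printoptions(precision=3,suppress=True)
s=arm.get_image("scene");t=arm.get_image("top")
save(s,"pics/s0.png");save(t,"pics/t0.png")
for n in ["scanner","stand","case","label","lid_handle","lid_hinge","sherd_a","pot","brush","jar","finds_box"]:
    for q,p in(("s",s),("t",t)):
        for r in arm.place_of(n,p)[:5]: print(n,q,np.array(r["centre"])*[640,480],round(r["conf"],2),atz(p,r["centre"],{"label":.1,"lid_handle":.095,"lid_hinge":.095,"scanner":.006}.get(n,0)))
o=arm.observe();print(o)
E
```

```text
scanner s [261.312 279.792] 0.65 [ 0.527 -0.191  0.006]
scanner t [395.712 248.016] 0.78 [ 0.531 -0.181  0.006]
scanner t [197.568 302.784] 0.51 [0.415 0.27  0.006]
stand s [174.208 327.408] 0.94 [ 0.546 -0.416  0.   ]
stand s [173.696 273.888] 0.88 [ 0.401 -0.362  0.   ]
stand s [235.712 346.512] 0.82 [ 0.659 -0.32   0.   ]
stand s [231.808 243.792] 0.75 [ 0.384 -0.201  0.   ]
stand s [262.592 283.392] 0.59 [ 0.534 -0.191  0.   ]
stand t [402.176 249.984] 0.96 [ 0.526 -0.196  0.   ]
stand t [497.92  240.384] 0.95 [ 0.544 -0.413  0.   ]
stand t [401.984 314.496] 0.79 [ 0.381 -0.192  0.   ]
stand t [456.704 196.224] 0.59 [ 0.647 -0.324  0.   ]
case s [412.672 224.496] 0.67 [0.557 0.229 0.   ]
case t [219.904 239.28 ] 0.75 [0.558 0.22  0.   ]
label s [443.392 196.224] 0.84 [0.589 0.284 0.1  ]
label t [178.624 226.224] 0.82 [0.581 0.283 0.1  ]
lid_handle s [391.808 162.72 ] 0.85 [0.418 0.251 0.095]
lid_handle s [413.376 225.504] 0.38 [0.628 0.165 0.095]
lid_handle t [198.592 303.6  ] 0.69 [0.419 0.243 0.095]
lid_hinge s [433.216 224.496] 0.74 [0.649 0.208 0.095]
lid_hinge t [210.112 197
[... 706 characters left out ...]
0.184  0.   ]
finds_box s [440.576 267.504] 0.59 [0.707 0.202 0.   ]
finds_box s [378.88  300.384] 0.56 [0.713 0.018 0.   ]
finds_box s [410.368 223.584] 0.38 [0.552 0.226 0.   ]
finds_box t [307.008 172.992] 0.94 [0.708 0.017 0.   ]
{'clock': 1.2, 'joints': array([ 1.188,  0.435,  0.025,  1.573, -0.012,  1.134, -0.075]), 'dq': array([0.   , 0.001, 0.   , 0.   , 0.002, 0.   , 0.001]), 'joint_efforts': array([ -0.001, -66.769,   0.983, -31.481,  -0.061,   0.033,   0.   ]), 'position': array([ 0.173, -0.601,  0.227]), 'ee_rot': array([3.111, 0.438, 0.   ]), 'force': array([ 1.571, -0.274, -0.61 ]), 'ft_torque': array([ 0.048, -0.007,  0.007]), 'gripper_force': 0.0, 'width': 1.0008638775562817}
```

View pics/s0.png

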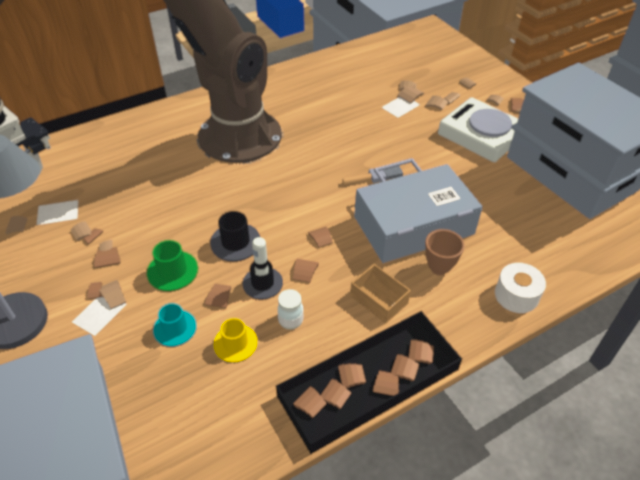

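View pics/t0.png

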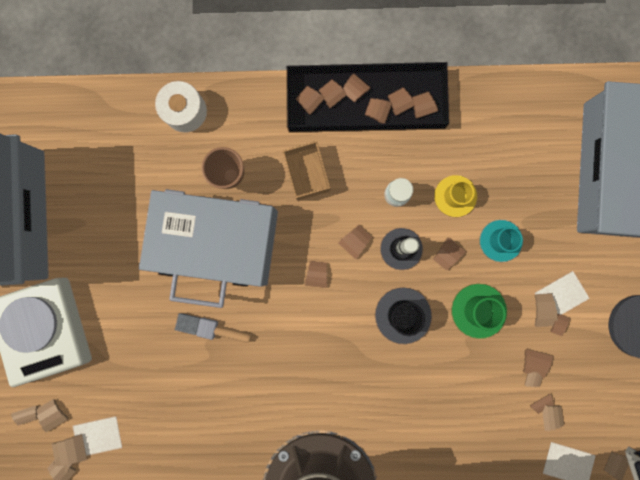

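The candidates are: the small black stand holding the scanner, top (402,250) / scene (262,283); the large black one at top (402,315); and the green (480,310), turquoise (501,240) and yellow (456,196) ones. The meant stand is black and the smaller of the two blacks, so the one at (402,250). I'll confirm it in a crop and refine the measurements.

```bash
python3 - <<'E'
from h import *
np.set_printoptions(precision=4,suppress=True)
s=arm.get_image("scene");t=arm.get_image("top")
a=t["frame"][195:350,340:530];b=s["frame"][205:360,170:360]
c=np.hstack([cv2.resize(x,None,fx=2.1,fy=2.1,interpolation=cv2.INTER_CUBIC) for x in(a,b)])
cv2.imwrite("pics/c1.png",c[:,:,::-1])
def px(u):return np.array(u)/[640,480]
for n in["scanner","label","lid_handle","case"]:
  for q,p in(("s",s),("t",t)):
    for r in arm.trace(n,p)[:2]:
      m=r["region"].astype(np.uint8);k=cv2.findNonZero(m)[:,0]
      rc=cv2.minAreaRect(k.astype(np.float32))
      print(n,q,round(r["conf"],2),"centroid",k.mean(0),"bbox",k.min(0),k.max(0),"rect",rc,atz(p,px(k.mean(0)),.1))
      if n=="case" or n=="lid_handle": 
        print(cv2.approxPolyDP(cv2.convexHull(k),4,True)[:,0].tolist())
E
```

```text
scanner s 0.87 centroid [259.9365 256.4365] bbox [252 238] [267 275] rect ((260.1003723144531, 256.4043273925781), (37.380680084228516, 14.510459899902344), 85.03025817871094) [ 0.5357 -0.1916  0.1   ]
scanner s 0.53 centroid [414.1688 209.6476] bbox [354 159] [481 262] rect ((415.35589599609375, 204.13877868652344), (93.06179809570312, 124.20170593261719), 72.6459732055664) [0.59   0.1948 0.1   ]
scanner t 0.86 centroid [406.6314 246.1171] bbox [395 237] [418 255] rect ((406.3824157714844, 246.02944946289062), (16.24988555908203, 24.496097564697266), 75.96376037597656) [ 0.5312 -0.1913  0.1   ]
scanner t 0.15 centroid [222.5779 168.1588] bbox [201 148] [242 188] rect ((221.5, 168.0), (40.0, 41.0), 90.0) [0.7022 0.1902 0.1   ]
label s 0.71 centroid [415.633  198.0164] bbox [356 159] [481 237] rect ((416.34906005859375, 192.03501892089844), (70.45565795898438, 115.96029663085938), 73.92642211914062) [0.5594 0.2218 0.1   ]
label t 0.9 centroid [204.9017 240.2998] bbox [139 190] [270 307] rect ((203.25772094726562, 250.76040649414062), (123.6137924194336, 108.04299926757812), 8.42696857
[... 723 characters left out ...]
17188), 72.29956817626953) [0.5896 0.1935 0.1   ]
[[481, 210], [474, 233], [382, 262], [354, 217], [354, 196], [375, 168], [412, 159], [446, 165]]
case s 0.54 centroid [379.8362 293.0749] bbox [350 265] [410 322] rect ((379.8569641113281, 292.52947998046875), (57.49912643432617, 41.94990921020508), 37.18470764160156) [ 0.7554 -0.0174  0.1   ]
[[410, 291], [408, 303], [387, 322], [350, 295], [351, 283], [372, 265]]
case t 0.83 centroid [207.6779 240.7215] bbox [139 190] [278 307] rect ((206.59158325195312, 250.04049682617188), (130.99258422851562, 112.17323303222656), 7.907164096832275) [0.55   0.2222 0.1   ]
[[278, 212], [268, 283], [219, 307], [172, 301], [139, 268], [151, 190], [254, 200]]
```

View pics/c1.png

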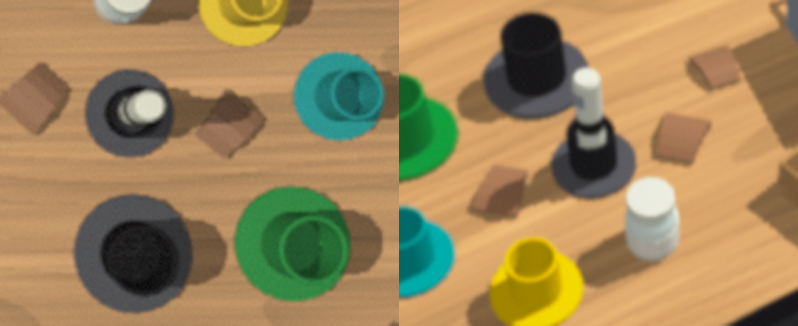

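The crop confirms it: the scanner stands in the smaller black stand, with its base at crop (129,113), which is top (401,249). The larger black stand is empty. Next I'll compute positions and the first move.

```bash
python3 - <<'E'
from h import *
np.set_printoptions(precision=4,suppress=True)
s=arm.get_image("scene");t=arm.get_image("top")
px=lambda u:np.array(u)/[640,480]
print("base t",atz(t,px((401.4,248.8)),.006),"top t",atz(t,px((411,245.5)),.151),"top s",atz(s,px((259,242)),.151))
print("tri top",tri(t,px((411,245.5)),s,px((259,242))))
C=[atz(t,px(c),.1)[:2] for c in((151,190),(272,207),(261,285),(139,269))]
C=np.array(C);print("lid corners",C,C.mean(0))
for i in range(4):
    d=C[(i+1)%4]-C[i];print(np.linalg.norm(d),np.degrees(np.arctan2(d[1],d[0])))
H=[atz(t,px(c),.095)[:2] for c in((170,300),(222,307))];print("handle ends",H,np.mean(H,0))
for q,p,(x0,y0,x1,y1) in(("t",t,(155,205,200,245)),("s",s,(420,180,468,212))):
    g=p["frame"][y0:y1,x0:x1].astype(int);m=(g.min(2)>165).astype(np.uint8)
    m=cv2.morphologyEx(m,cv2.MORPH_CLOSE,np.ones((5,5)));k=cv2.findNonZero(m)[:,0]+[x0,y0]
    rc=cv2.minAreaRect(k.astype(np.float32));print("label",q,len(k),rc,atz(p,px(rc[0]),.1))
o=arm.observe();M=R.from_rotvec(o["ee_rot"]).as_matrix();print(M)
E
```

```text
base t [ 0.529  -0.1938  0.006 ] top t [ 0.5304 -0.1921  0.151 ] top s [ 0.5385 -0.1914  0.151 ]
tri top (array([ 0.5317, -0.1911,  0.1446]), np.float64(0.004629159420302839))
lid corners [[0.659  0.3417]
 [0.6181 0.0869]
 [0.4561 0.1116]
 [0.4935 0.3664]] [0.5567 0.2266]
0.25802040896029454 -99.13472407407346
0.16384616356412535 171.3387508612501
0.2575466665104385 81.64501014164495
0.16735563807536155 -8.500815262882696
handle ends [array([0.4278, 0.3029]), array([0.4116, 0.1941])] [0.4197 0.2485]
label t 594 ((178.03274536132812, 224.00439453125), (32.446189880371094, 22.996484756469727), 7.594643592834473) [0.5861 0.2844 0.1   ]
label s 478 ((448.03118896484375, 196.4317169189453), (42.60888671875, 23.198171615600586), 10.491477012634277) [0.5948 0.2938 0.1   ]
[[ 0.9611  0.2761  0.    ]
 [ 0.2761 -0.9611  0.    ]
 [ 0.     -0.     -1.    ]]
```

Request:
carry_out(claw=[9, 9, 9, 9, 9, 9, 9, 9, 9, 9, 9, 9, 9, 9, 9, 9, 9, 9], delta_pos=[[1.5, -1, 0], [2.8, -1.8, 0], [2.9, -1.9, 0], [2.9, -1.9, 0], [2.9, -1.9, 0], [2.9, -1.9, 0], [2.9, -1.9, 0], [2.9, -1.9, 0], [2.9, -1.9, 0], [2.9, -1.9, 0], [2.9, -1.9, 0], [2.9, -1.9, 0], [2.9, -1.9, 0], [2.9, -1.9, 0], [2.8, -1.6, 0], [2.2, -1.3, 0], [1.5, -1, 0], [0, 0, 0]], angular=[[0, 0, 0], [0, 0, 0], [0, 0, 0], [0, 0, 0], [0, 0, 0], [0, 0, 0], [0, 0, 0], [0, 0, 0], [0, 0, 0], [0, 0, 0], [0, 0, 0], [0, 0, 0], [0, 0, 0], [0, 0, 0], [0, 0, 0], [0, 0, 0], [0, 0, 0], [0, 0, 0]])

```text
clock: 3.6
position: [0.5309, -0.1871, 0.2267]
ee_rot: [-3.108, -0.446, -0.002]
force: [0.3, 0.1, -0.1]
width: 0.978
gripper_force: 0.0
```

Request:
carry_out(claw=[9, 9, 9, 9, 9, 9, 9, 9, 9, 9, 9, 9], delta_pos=[[0, 0, 0], [0, 0, 0], [0, 0, 0], [0, 0, 0], [0, 0, 0], [0, 0, 0], [0, 0, 0], [0, 0, 0], [0, 0, 0], [0, 0, 0], [0, 0, 0], [0, 0, 0]], angular=[[0, 0, -0.1], [0, 0, -0.1], [0, 0, -0.1], [0, 0, -0.1], [0, 0, -0.1], [0, 0, -0.1], [0, 0, -0.1], [0, 0, -0.1], [0, 0, -0.1], [0, 0, -0.1], [0, 0, -0.14], [0, 0, 0]])

```text
clock: 4.8
position: [0.5285, -0.1917, 0.2267]
ee_rot: [-2.381, -2.049, 0.001]
force: [-0.1, 0.1, 0.7]
width: 0.98
gripper_force: 0.0
```

```bash
cat >> h.py <<'E'
def go(target,yaw=None):
    o=arm.observe();M=R.from_rotvec(o["ee_rot"]).as_matrix()
    print("clock",round(o["clock"],2),"pos",o["position"].round(4),"tool-y yaw",round(np.arctan2(M[1,1],M[0,1]),4),"zax",M[:,2].round(3),"q",o["joints"].round(2),"F",o["force"].round(1),"w",round(o["width"],3),"gf",round(o["gripper_force"],1))
    if target is not None: print("delta tool cm",(M.T@(np.array(target)-o["position"])*100).round(2))
E
python3 - <<'E'
from h import *
np.set_printoptions(precision=4,suppress=True)
go([.531,-.192,.227])
w=arm.get_image("wrist");s=arm.get_image("scene");t=arm.get_image("top");save(w,"pics/w1.png")
print(w["T"])
for n in("scanner","stand"):
  for p in(w,s,t):
    for r in arm.place_of(n,p)[:3]: print(n,np.array(r["centre"])*[640,480],round(r["conf"],2),atz(p,r["centre"],.006 if n=="scanner" else 0))
E
```

```text
clock 4.8 pos [ 0.5285 -0.1917  0.2267] tool-y yaw -0.1495 zax [-0.001 -0.    -1.   ] q [ 0.57  0.37 -0.43  1.7   0.17  1.11 -0.06] F [-0.1  0.1  0.7] w 0.98 gf 0.0
delta tool cm [ 0.    0.25 -0.03]
[[ 0.9889 -0.1424 -0.0429  0.5412]
 [-0.1487 -0.948  -0.2814 -0.1158]
 [-0.0006  0.2846 -0.9586  0.3836]
 [ 0.      0.      0.      1.    ]]
scanner [320.704 203.28 ] 0.61 [ 0.5339 -0.1898  0.006 ]
scanner [262.592 281.088] 0.88 [ 0.5322 -0.19    0.006 ]
scanner [399.488 253.104] 0.56 [ 0.5193 -0.1892  0.006 ]
stand [321.6  205.68] 0.86 [ 0.5343 -0.1935  0.    ]
stand [218.368 364.8  ] 0.85 [ 0.3887 -0.3611  0.    ]
stand [441.216 297.12 ] 0.77 [ 0.649  -0.3132  0.    ]
stand [264.384 285.312] 0.9 [ 0.5412 -0.1902  0.    ]
stand [231.488 247.104] 0.85 [ 0.3932 -0.2067  0.    ]
stand [174.912 330.192] 0.76 [ 0.5532 -0.4178  0.    ]
stand [401.6   247.776] 0.78 [ 0.5315 -0.1951  0.    ]
stand [403.776 317.424] 0.69 [ 0.3743 -0.1959  0.    ]
stand [456.704 194.784] 0.68 [ 0.6502 -0.3238  0.    ]
```

View pics/w1.png

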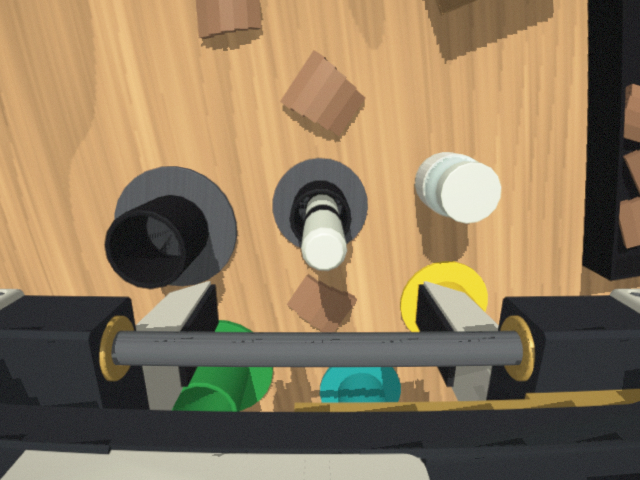

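The wrist view shows the scanner in the small black stand: its top is at (326,250), the stand base at (320,205), and it sits centred between the finger columns (about 210 and 425).

```bash
python3 - <<'E'
from h import *
np.set_printoptions(precision=4,suppress=True)
w=arm.get_image("wrist");px=lambda u:np.array(u)/[640,480]
print(atz(w,px((324,248)),.151),atz(w,px((320,205)),.006))
go([.532,-.192,.093])
E
```

```text
[ 0.5355 -0.1897  0.151 ] [ 0.5339 -0.1909  0.006 ]
clock 5.3 pos [ 0.5294 -0.1912  0.2267] tool-y yaw -0.1516 zax [-0. -0. -1.] q [ 0.57  0.37 -0.43  1.7   0.17  1.11 -0.06] F [-0.2  0.4 -0.5] w 0.979 gf 0.0
delta tool cm [-0.04  0.27 13.37]
```

Request:
carry_out(claw=[9, 9, 9, 9, 9, 9, 9, 9, 9], delta_pos=[[0, 0.4, 1], [0, 0, 2], [0, 0, 2], [0, 0, 2], [0, 0, 2], [0, 0, 2], [0, 0, 1.5], [0, 0, 1], [0, 0, 0]], angular=[[0, 0, 0], [0, 0, 0], [0, 0, 0], [0, 0, 0], [0, 0, 0], [0, 0, 0], [0, 0, 0], [0, 0, 0], [0, 0, 0]])

```text
clock: 6.2
position: [0.5325, -0.1916, 0.09]
ee_rot: [-2.381, -2.046, 0.002]
force: [-0.8, -0.1, 0.0]
width: 0.982
gripper_force: 0.0
```

Request:
carry_out(claw=[7, 5, 3.5, 2.5, 2, 2, 2, 2, 2, 2], delta_pos=[[0, 0, 0], [0, 0, 0], [0, 0, 0], [0, 0, 0], [0, 0, 0], [0, 0, 0], [0, 0, 0], [0, 0, 0], [0, 0, 0], [0, 0, 0]], angular=[[0, 0, 0], [0, 0, 0], [0, 0, 0], [0, 0, 0], [0, 0, 0], [0, 0, 0], [0, 0, 0], [0, 0, 0], [0, 0, 0], [0, 0, 0]], force=20)

```text
clock: 7.2
position: [0.5333, -0.1919, 0.0917]
ee_rot: [-2.383, -2.047, 0.0]
force: [-0.7, -0.4, 0.9]
width: 0.321
gripper_force: 20.0
```

```bash
python3 - <<'E'
from h import *
go([.532,-.192,.093])
w=arm.get_image("wrist");save(w,"pics/w2.png")
E
```

```text
clock 7.2 pos [ 0.5333 -0.1919  0.0917] tool-y yaw -0.1511 zax [-0. -0. -1.] q [ 0.53  0.52 -0.39  1.84  0.26  0.83 -0.14] F [-0.7 -0.4  0.9] w 0.321 gf 20.0
delta tool cm [-0.03 -0.13 -0.13]
```

View pics/w2.png

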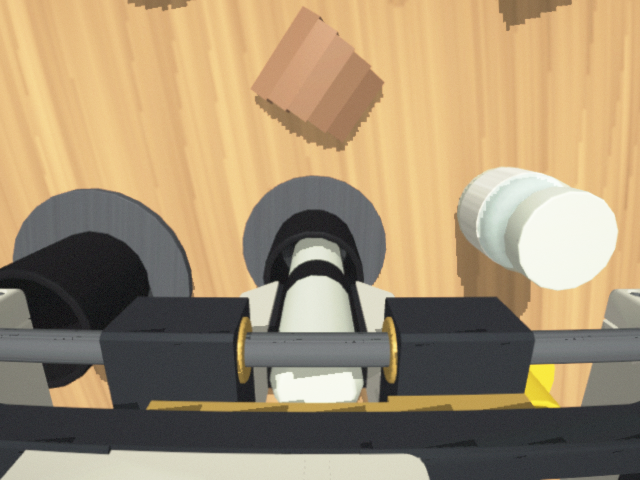

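The wrist view shows the scanner between the pads (rows 260–400, columns 275–365), with the stand at (314,240). Grip force is 20 N at 29.5 mm. I'll lift it and carry it over the label.

Request:
carry_out(claw=[2, 2, 2, 2, 2, 2, 2, 2, 2, 2, 2], delta_pos=[[0, 0, -0.5], [0, 0, -1], [0, 0, -1.5], [0, 0, -2], [0, 0, -2], [0, 0, -2], [0, 0, -2], [0, 0, -2], [0, 0, -2], [0, 0, -1], [0, 0, 0]], angular=[[0, 0, 0], [0, 0, 0], [0, 0, 0], [0, 0, 0], [0, 0, 0], [0, 0, 0], [0, 0, 0], [0, 0, 0], [0, 0, 0], [0, 0, 0], [0, 0, 0]])

```text
clock: 8.35
position: [0.5341, -0.1919, 0.2535]
ee_rot: [2.381, 2.046, 0.002]
force: [0.9, 0.3, -1.4]
width: 0.324
gripper_force: 20.0
```

Request:
carry_out(claw=[2, 2, 2, 2, 2, 2, 2, 2, 2, 2, 2, 2, 2, 2, 2, 2, 2, 2, 2, 2], delta_pos=[[1, 0, 0], [2, -0.1, 0], [3, -0.1, 0], [3, -0.1, 0], [3, -0.1, 0], [3, -0.1, 0], [3, -0.1, 0], [3, -0.1, 0], [3, -0.1, 0], [3, -0.1, 0], [3, -0.1, 0], [3, -0.1, 0], [3, -0.1, 0], [3, -0.1, 0], [3, -0.1, 0], [3, -0.1, 0], [2, -0.2, 0], [0.9, -0.2, 0], [0, 0, 0], [0, 0, 0]], angular=[[0, 0, 0], [0, 0, 0], [0, 0, 0], [0, 0, 0], [0, 0, 0], [0, 0, 0], [0, 0, 0], [0, 0, 0], [0, 0, 0], [0, 0, 0], [0, 0, 0], [0, 0, 0], [0, 0, 0], [0, 0, 0], [0, 0, 0], [0, 0, 0], [0, 0, 0], [0, 0, 0], [0, 0, 0], [0, 0, 0]])

```text
clock: 10.35
position: [0.5865, 0.2834, 0.251]
ee_rot: [2.383, 2.047, -0.002]
force: [0.1, -0.3, -2.4]
width: 0.322
gripper_force: 20.0
```

```bash
python3 - <<'E'
from h import *
go([.586,.284,.236])
w=arm.get_image("wrist");save(w,"pics/w3.png")
for r in arm.place_of("label",w)[:2]: print(np.array(r["centre"])*[640,480],r["conf"],atz(w,r["centre"],.1))
for r in arm.place_of("lid_handle",w)[:2]: print("h",np.array(r["centre"])*[640,480],r["conf"],atz(w,r["centre"],.095))
for r in arm.place_of("scanner",w)[:2]: print("scanner",np.array(r["centre"])*[640,480],r["conf"],atz(w,r["centre"],.166))
E
```

```text
clock 10.35 pos [0.5865 0.2834 0.251 ] tool-y yaw -0.1516 zax [-0.001 -0.001 -1.   ] q [-0.2   0.52 -0.53  1.43  0.27  1.26 -0.9 ] F [ 0.1 -0.3 -2.4] w 0.322 gf 20.0
delta tool cm [ 0.05 -0.06  1.5 ]
[318.016 220.704] 0.94 [0.58889947 0.28472332 0.1       ]
scanner [320.768 246.72 ] 0.66 [0.59029892 0.28307157 0.166     ]
```

View pics/w3.png

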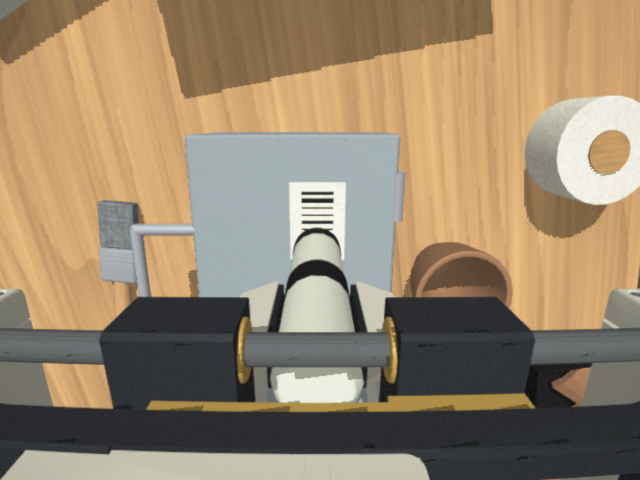

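The nose, at (318,240), is over the label (the visible half is at 290–345, rows 182–258), and the axis looks straight. I'll lower 1.5 cm and hold.

Request:
carry_out(claw=[2, 2, 2, 2, 2, 2, 2, 2, 2, 2, 2, 2, 2, 2, 2, 2, 2, 2, 2, 2], delta_pos=[[0, 0, 0.5], [0, 0, 0.7], [0, 0, 0.3], [0, 0, 0], [0, 0, 0], [0, 0, 0], [0, 0, 0], [0, 0, 0], [0, 0, 0], [0, 0, 0], [0, 0, 0], [0, 0, 0], [0, 0, 0], [0, 0, 0], [0, 0, 0], [0, 0, 0], [0, 0, 0], [0, 0, 0], [0, 0, 0], [0, 0, 0]], angular=[[0, 0, 0], [0, 0, 0], [0, 0, 0], [0, 0, 0], [0, 0, 0], [0, 0, 0], [0, 0, 0], [0, 0, 0], [0, 0, 0], [0, 0, 0], [0, 0, 0], [0, 0, 0], [0, 0, 0], [0, 0, 0], [0, 0, 0], [0, 0, 0], [0, 0, 0], [0, 0, 0], [0, 0, 0], [0, 0, 0]])

```text
clock: 12.55
position: [0.5867, 0.2845, 0.2367]
ee_rot: [2.383, 2.047, -0.0]
force: [-0.2, -0.5, -2.0]
width: 0.324
gripper_force: 20.0
```

Request:
carry_out(claw=[2, 2, 2, 2, 2, 2, 2, 2], delta_pos=[[0, 0, 0], [0, 0, 0], [0, 0, 0], [0, 0, 0], [0, 0, -0.5], [0, 0, -0.7], [0, 0, -0.3], [0, 0, 0]], angular=[[0, 0, 0], [0, 0, 0], [0, 0, 0], [0, 0, 0], [0, 0, 0], [0, 0, 0], [0, 0, 0], [0, 0, 0]])

```text
clock: 13.35
position: [0.587, 0.2848, 0.2527]
ee_rot: [2.383, 2.047, 0.002]
force: [-1.1, -0.1, -1.5]
width: 0.321
gripper_force: 20.0
```

Request:
carry_out(claw=[2, 2, 2, 2, 2, 2, 2, 2, 2, 2, 2, 2, 2, 2, 2, 2, 2, 2, 2, 2], delta_pos=[[-1, 0, 0], [-2, 0.1, 0], [-3, 0.1, 0], [-3, 0.1, 0], [-3, 0.1, 0], [-3, 0.1, 0], [-3, 0.1, 0], [-3, 0.1, 0], [-3, 0.1, 0], [-3, 0.1, 0], [-3, 0.1, 0], [-3, 0.1, 0], [-3, 0.1, 0], [-3, 0.1, 0], [-3, 0.1, 0], [-3, 0.1, 0], [-2, 0.2, 0], [-0.9, 0.2, 0], [0, 0, 0], [0, 0, 0]], angular=[[0, 0, 0], [0, 0, 0], [0, 0, 0], [0, 0, 0], [0, 0, 0], [0, 0, 0], [0, 0, 0], [0, 0, 0], [0, 0, 0], [0, 0, 0], [0, 0, 0], [0, 0, 0], [0, 0, 0], [0, 0, 0], [0, 0, 0], [0, 0, 0], [0, 0, 0], [0, 0, 0], [0, 0, 0], [0, 0, 0]])

```text
clock: 15.35
position: [0.5334, -0.1906, 0.2517]
ee_rot: [-2.381, -2.048, -0.001]
force: [0.1, 0.6, -1.0]
width: 0.32
gripper_force: 20.0
```

```bash
python3 - <<'E'
from h import *
go([.5333,-.1919,.095])
w=arm.get_image("wrist");save(w,"pics/w4.png")
E
```

```text
clock 15.35 pos [ 0.5334 -0.1906  0.2517] tool-y yaw -0.1501 zax [ 0.     0.001 -1.   ] q [ 0.57  0.36 -0.44  1.65  0.16  1.16 -0.05] F [ 0.1  0.6 -1. ] w 0.32 gf 20.0
delta tool cm [-1.400e-01  1.000e-02  1.567e+01]
```

View pics/w4.png

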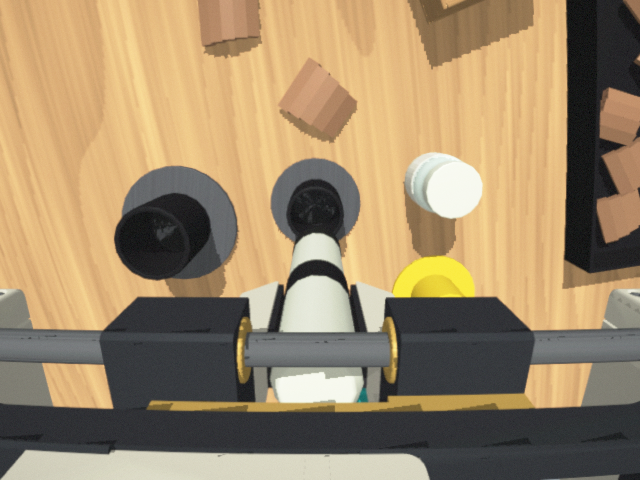

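The stand's cup, at (315,203), is empty with the nose aligned behind and above it. The net commanded shift is zero, so I'll lower straight down and watch the force.

Request:
carry_out(claw=[2, 2, 2, 2, 2, 2, 2, 2, 2, 2, 2, 2], delta_pos=[[0, 0, 1], [0, 0, 2], [0, 0, 2], [0, 0, 2], [0, 0, 2], [0, 0, 1.5], [0, 0, 1.5], [0, 0, 1.5], [0, 0, 1], [0, 0, 0.8], [0, 0, 0.5], [0, 0, 0]], angular=[[0, 0, 0], [0, 0, 0], [0, 0, 0], [0, 0, 0], [0, 0, 0], [0, 0, 0], [0, 0, 0], [0, 0, 0], [0, 0, 0], [0, 0, 0], [0, 0, 0], [0, 0, 0]])

```text
clock: 16.6
position: [0.5332, -0.1917, 0.0932]
ee_rot: [-2.382, -2.047, 0.001]
force: [-0.0, -0.2, -1.0]
width: 0.327
gripper_force: 20.0
```

Request:
carry_out(claw=[2.9, 3.1, 3.4, 4, 5, 6.5, 8, 9, 9, 9], delta_pos=[[0, 0, 0.1], [0, 0, 0], [0, 0, 0], [0, 0, 0], [0, 0, 0], [0, 0, 0], [0, 0, 0], [0, 0, 0], [0, 0, 0], [0, 0, 0]], angular=[[0, 0, 0], [0, 0, 0], [0, 0, 0], [0, 0, 0], [0, 0, 0], [0, 0, 0], [0, 0, 0], [0, 0, 0], [0, 0, 0], [0, 0, 0]])

```text
clock: 17.6
position: [0.5334, -0.1919, 0.0927]
ee_rot: [2.383, 2.047, -0.0]
force: [0.5, -0.3, 0.1]
width: 0.906
gripper_force: 0.0
```

Request:
carry_out(claw=[9, 9, 9, 9, 9, 9, 9, 9, 9, 9], delta_pos=[[0, 0, -0.5], [0, 0, -1], [0, 0, -2], [0, 0, -2], [0, 0, -2], [0, 0, -2], [0, 0, -2], [0, 0, -2], [0, 0, -1.5], [0, 0, 0]], angular=[[0, 0, 0], [0, 0, 0], [0, 0, 0], [0, 0, 0], [0, 0, 0], [0, 0, 0], [0, 0, 0], [0, 0, 0], [0, 0, 0], [0, 0, 0]])

```text
clock: 18.6
position: [0.5347, -0.1919, 0.2457]
ee_rot: [2.38, 2.045, 0.004]
force: [0.1, -0.3, -0.2]
width: 0.978
gripper_force: 0.0
```

```bash
python3 - <<'E'
from h import *
go([.4235,.2467,.24])
w=arm.get_image("wrist");save(w,"pics/w5.png")
E
```

```text
clock 18.6 pos [ 0.5347 -0.1919  0.2457] tool-y yaw -0.151 zax [ 0.004 -0.001 -1.   ] q [ 0.57  0.36 -0.44  1.66  0.17  1.15 -0.06] F [ 0.1 -0.3 -0.2] w 0.978 gf 0.0
delta tool cm [ 41.69 -17.59   0.46]
```

View pics/w5.png

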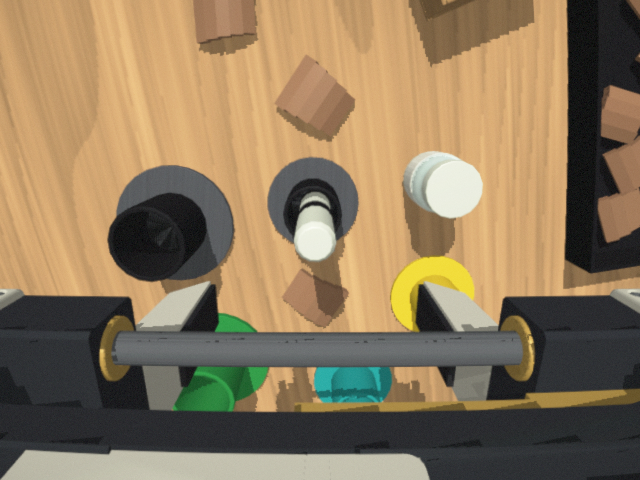

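The scanner stands in its cup again (top at (315,240), base (313,203)), released. Now I'll go above the handle.

Request:
carry_out(claw=[9, 9, 9, 9, 9, 9, 9, 7, 6, 5, 4.5, 4.5, 4.5, 4.5, 4.5, 4.5, 4.5, 4.5], delta_pos=[[1, -0.4, 0], [2, -0.9, 0], [2.9, -1.2, 0], [2.9, -1.2, 0], [2.9, -1.2, 0], [2.9, -1.2, 0], [2.9, -1.2, 0], [2.9, -1.2, 0], [2.9, -1.2, 0], [2.9, -1.2, 0], [2.9, -1.2, 0], [2.9, -1.2, 0], [2.9, -1.2, 0], [2.9, -1.2, 0], [2.0, -1, 0], [1.3, -0.6, 0], [0.6, -0.3, 0], [0, 0, 0]], angular=[[0, 0, 0], [0, 0, 0], [0, 0, 0], [0, 0, 0], [0, 0, 0], [0, 0, 0], [0, 0, 0], [0, 0, 0], [0, 0, 0], [0, 0, 0], [0, 0, 0], [0, 0, 0], [0, 0, 0], [0, 0, 0], [0, 0, 0], [0, 0, 0], [0, 0, 0], [0, 0, 0]])

```text
clock: 20.45
position: [0.4211, 0.2475, 0.2421]
ee_rot: [-2.38, -2.049, 0.002]
force: [0.5, -0.7, -0.1]
width: 0.492
gripper_force: 0.0
```

```bash
python3 - <<'E'
from h import *
go([.4235,.2467,.24])
w=arm.get_image("wrist");save(w,"pics/w6.png")
for n,z in(("lid_handle",.095),("lid_hinge",.095),("label",.1)):
  for r in arm.place_of(n,w)[:2]: print(n,np.array(r["centre"])*[640,480],r["conf"],atz(w,r["centre"],z))
E
```

```text
clock 20.45 pos [0.4211 0.2475 0.2421] tool-y yaw -0.1491 zax [-0.001 -0.    -1.   ] q [-0.09  0.27 -0.67  1.83  0.19  1.1  -0.98] F [ 0.5 -0.7 -0.1] w 0.492 gf 0.0
delta tool cm [-0.04  0.25  0.21]
lid_handle [322.496 223.2  ] 0.66 [0.4267766  0.24731727 0.095     ]
lid_hinge [583.488 220.416] 0.83 [0.64279744 0.21784926 0.095     ]
label [523.008 146.592] 0.65 [0.58835534 0.28607578 0.1       ]
```

View pics/w6.png

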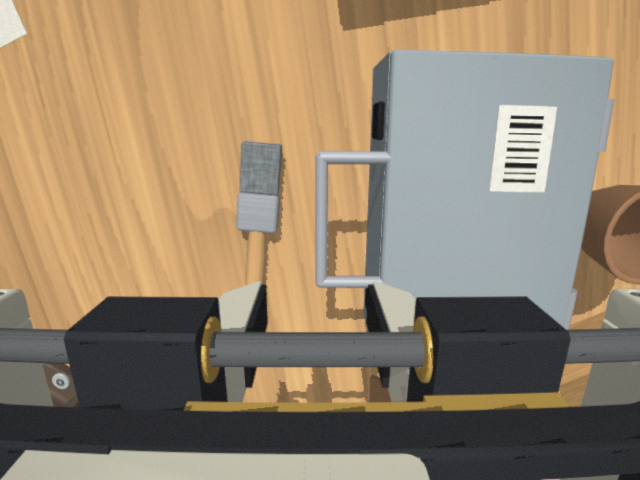

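The wrist view shows the handle bar at (322,220) between its arms, centred in the fingers' columns (about 265–365), with the lid's front edge at column 385. I'll shift 4.5 mm along tool y and descend over it.

Request:
carry_out(claw=[4.5, 4.5, 4.5, 4.5, 4.5, 4.5, 4.5, 4.5, 4.5, 4.5, 4.5, 4.5, 4.5], delta_pos=[[0, 0.45, 0], [0, 0, 1], [0, 0, 2], [0, 0, 2], [0, 0, 2], [0, 0, 2], [0, 0, 2], [0, 0, 1.5], [0, 0, 1.2], [0, 0, 1], [0, 0, 1], [0, 0, 0.9], [0, 0, 0]], angular=[[0, 0, 0], [0, 0, 0], [0, 0, 0], [0, 0, 0], [0, 0, 0], [0, 0, 0], [0, 0, 0], [0, 0, 0], [0, 0, 0], [0, 0, 0], [0, 0, 0], [0, 0, 0], [0, 0, 0]])

```text
clock: 21.95
position: [0.4262, 0.2458, 0.0757]
ee_rot: [-2.383, -2.047, 0.002]
force: [0.3, -0.6, -0.2]
width: 0.488
gripper_force: 0.0
```

Request:
carry_out(claw=[3.5, 2.5, 1.8, 1.2, 0.8, 0.5, 0.5, 0.5, 0.5], delta_pos=[[0, 0, 0], [0, 0, 0], [0, 0, 0], [0, 0, 0], [0, 0, 0], [0, 0, 0], [0, 0, 0], [0, 0, 0], [0, 0, 0]], angular=[[0, 0, 0], [0, 0, 0], [0, 0, 0], [0, 0, 0], [0, 0, 0], [0, 0, 0], [0, 0, 0], [0, 0, 0], [0, 0, 0]], force=20)

```text
clock: 22.85
position: [0.4244, 0.2466, 0.0768]
ee_rot: [-2.38, -2.048, 0.004]
force: [-9.0, 0.3, 6.2]
width: 0.096
gripper_force: 20.0
```

```bash
python3 - <<'E'
from h import *
go(None)
import numpy as np
# arc deltas (tool axes: dy=horizontal toward hinge, dz=down), r=22 cm
for n in(36,): 
    th=np.linspace(0,np.pi/2,n+1);y=22*(1-np.cos(th));z=-22*np.sin(th)
    print(np.c_[np.diff(y),np.diff(z)].round(2).tolist())
E
```

```text
clock 22.85 pos [0.4244 0.2466 0.0768] tool-y yaw -0.1496 zax [-0.003 -0.    -1.   ] q [-0.19  0.48 -0.58  2.02  0.38  0.75 -1.16] F [-9.   0.3  6.2] w 0.096 gf 20.0
[[0.02, -0.96], [0.06, -0.96], [0.1, -0.95], [0.15, -0.95], [0.19, -0.94], [0.23, -0.93], [0.27, -0.92], [0.31, -0.91], [0.35, -0.89], [0.39, -0.88], [0.42, -0.86], [0.46, -0.84], [0.5, -0.82], [0.53, -0.8], [0.57, -0.77], [0.6, -0.75], [0.63, -0.72], [0.66, -0.69], [0.69, -0.66], [0.72, -0.63], [0.75, -0.6], [0.77, -0.57], [0.8, -0.53], [0.82, -0.5], [0.84, -0.46], [0.86, -0.42], [0.88, -0.39], [0.89, -0.35], [0.91, -0.31], [0.92, -0.27], [0.93, -0.23], [0.94, -0.19], [0.95, -0.15], [0.95, -0.1], [0.96, -0.06], [0.96, -0.02]]
```

Request:
carry_out(claw=[0.5, 0.5, 0.5, 0.5, 0.5, 0.5, 0.5, 0.5, 0.5, 0.5, 0.5, 0.5, 0.5, 0.5, 0.5, 0.5, 0.5, 0.5, 0.5, 0.5], delta_pos=[[0, -0.08, -0.48], [0, 0.0, -0.48], [0, 0.06, -0.96], [0, 0.1, -0.95], [0, 0.15, -0.95], [0, 0.19, -0.94], [0, 0.23, -0.93], [0, 0.27, -0.92], [0, 0.31, -0.91], [0, 0.35, -0.89], [0, 0.39, -0.88], [0, 0.42, -0.86], [0, 0.46, -0.84], [0, 0.5, -0.82], [0, 0.53, -0.8], [0, 0.57, -0.77], [0, 0.6, -0.75], [0, 0.63, -0.72], [0, 0, 0], [0, 0, 0]], angular=[[0, 0, 0], [0, 0, 0], [0, 0, 0], [0, 0, 0], [0, 0, 0], [0, 0, 0], [0, 0, 0], [0, 0, 0], [0, 0, 0], [0, 0, 0], [0, 0, 0], [0, 0, 0], [0, 0, 0], [0, 0, 0], [0, 0, 0], [0, 0, 0], [0, 0, 0], [0, 0, 0], [0, 0, 0], [0, 0, 0]])

```text
clock: 24.85
position: [0.4792, 0.2382, 0.2262]
ee_rot: [-2.379, -2.048, 0.007]
force: [-17.4, -0.9, 12.6]
width: 0.101
gripper_force: 20.0
```

```bash
python3 - <<'E'
from h import *
go(None)
o=arm.observe();h=np.array([.6425,.2140,.095]);g=o["position"]+[0,0,-0.0]+np.array([0,0,.019])
v=g-h;r=np.hypot(np.hypot(v[0],v[1]),v[2]);print("r",r,"theta",np.arctan2(v[2],np.hypot(v[0],v[1])))
w=arm.get_image("scene");save(w,"pics/s7.png")
E
```

```text
clock 24.85 pos [0.4792 0.2382 0.2262] tool-y yaw -0.1492 zax [-0.005 -0.001 -1.   ] q [-0.08  0.37 -0.64  1.75  0.24  1.11 -0.94] F [-17.4  -0.9  12.6] w 0.101 gf 20.0
r 0.2231532607205424 theta 0.7383472289247028
```

View pics/s7.png

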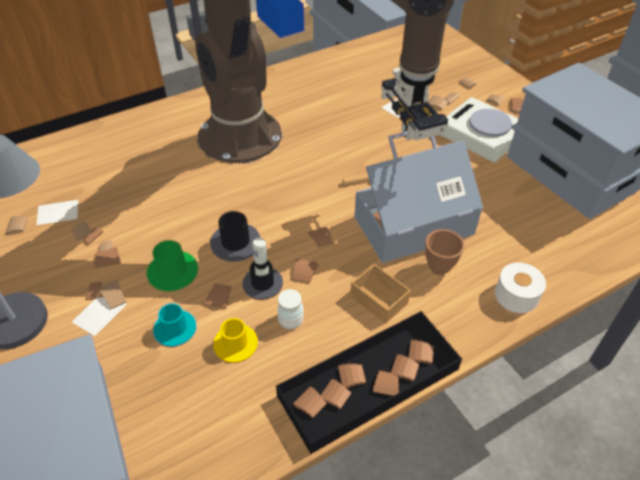

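The lid is about halfway up (lid at (425,185) in the scene), the scanner is upright in its stand at (261,265), and the bystanders are unmoved. The force of about 21 N points radially outward, so my arc runs roughly 2.5 mm inside the true one. I'll correct outward and continue to about 75°.

Request:
carry_out(claw=[0.5, 0.5, 0.5, 0.5, 0.5, 0.5, 0.5, 0.5, 0.5, 0.5, 0.5, 0.5, 0.5, 0.5, 0.5], delta_pos=[[0, -0.2, -0.18], [0, 0.33, -0.34], [0, 0.66, -0.69], [0, 0.69, -0.66], [0, 0.72, -0.63], [0, 0.75, -0.6], [0, 0.77, -0.57], [0, 0.8, -0.53], [0, 0.82, -0.5], [0, 0.84, -0.46], [0, 0.86, -0.42], [0, 0.88, -0.39], [0, 0.45, -0.18], [0, 0, 0], [0, 0, 0]], angular=[[0, 0, 0], [0, 0, 0], [0, 0, 0], [0, 0, 0], [0, 0, 0], [0, 0, 0], [0, 0, 0], [0, 0, 0], [0, 0, 0], [0, 0, 0], [0, 0, 0], [0, 0, 0], [0, 0, 0], [0, 0, 0], [0, 0, 0]])

```text
clock: 26.4
position: [0.5654, 0.2248, 0.2865]
ee_rot: [2.383, 2.047, -0.001]
force: [-1.8, -1.1, 1.1]
width: 0.1
gripper_force: 20.0
```

```bash
cat > lid.py <<'E'
from h import *
P=[]
for i in range(3): P.append(arm.get_image("scene")["shot"] if 0 else arm.observe()["position"])
go(None)
o=arm.observe();h=np.array([.6425,.2140,.095]);g=o["position"]+np.array([0,0,.019])
v=g-h;print("r",np.linalg.norm(v),"along x",v@[.9888,-.149,0],"z",v[2],"theta",np.pi/2+np.arctan2(v@[.9888,-.149,0],v[2]))
E
python3 lid.py
```

```text
clock 26.4 pos [0.5654 0.2248 0.2865] tool-y yaw -0.1511 zax [-0. -0. -1.] q [-0.06  0.44 -0.61  1.49  0.25  1.3  -0.84] F [-1.8 -1.1  1.1] w 0.1 gf 20.0
r 0.22438010826746574 along x -0.07781456086387997 z 0.21045260647151362 theta 1.2166375356038062
```

Request:
carry_out(claw=[0.5, 0.5, 0.5, 0.5, 0.5, 0.5, 0.5, 0.5, 0.5, 0.5, 0.5, 0.5, 0.5, 0.5, 0.5, 0.5], delta_pos=[[0, 0.46, -0.17], [0, 0.73, -0.24], [0, 0.74, -0.21], [0, 0.75, -0.19], [0, 0.75, -0.16], [0, 0.76, -0.14], [0, 0.76, -0.11], [0, 0.76, -0.08], [0, 0.66, -0.05], [0, 0.55, -0.03], [0, 0.44, -0.01], [0, 0.33, 0], [0, 0, 0], [0, 0, 0], [0, 0, 0], [0, 0, 0]], angular=[[0, 0, 0], [0, 0, 0], [0, 0, 0], [0, 0, 0], [0, 0, 0], [0, 0, 0], [0, 0, 0], [0, 0, 0], [0, 0, 0], [0, 0, 0], [0, 0, 0], [0, 0, 0], [0, 0, 0], [0, 0, 0], [0, 0, 0], [0, 0, 0]])

```text
clock: 28.0
position: [0.6412, 0.2133, 0.3004]
ee_rot: [2.383, 2.047, -0.001]
force: [-0.8, -4.0, -1.7]
width: 0.098
gripper_force: 20.0
```

```bash
python3 lid.py; python3 - <<'E'
from h import *
s=arm.get_image("scene");t=arm.get_image("top")
for n,z in(("sherd_a",0),("pot",0),("brush",0),("jar",0),("finds_box",0),("scanner",.006),("stand",0),("lid_handle",.315),("lid_hinge",.095)):
  for q,p in(("s",s),("t",t)):
    for r in arm.place_of(n,p)[:3]:
      if r["conf"]>.5: print(n,q,(np.array(r["centre"])*[640,480]).round(),round(r["conf"],2),atz(p,r["centre"],z).round(3))
c=np.hstack([cv2.resize(s["frame"][60:300,220:500],(399,342)),cv2.resize(t["frame"][120:360,100:440],(399,282)).__class__((342,399,3),np.uint8)*0+0])
b=cv2.copyMakeBorder(cv2.resize(t["frame"][120:360,100:440],(399,282)),0,60,0,0,cv2.BORDER_CONSTANT)
cv2.imwrite("pics/c8.png",np.hstack([c[:,:399],b])[:,:,::-1])
E
```

```text
clock 28.0 pos [0.6412 0.2133 0.3004] tool-y yaw -0.151 zax [-0.    -0.001 -1.   ] q [-0.06  0.54 -0.57  1.28  0.29  1.4  -0.77] F [-0.8 -4.  -1.7] w 0.098 gf 20.0
r 0.22442873969747285 along x -0.0011444640131159358 z 0.22442394670356583 theta 1.5656968081861249
sherd_a s [302. 273.] 0.88 [ 0.554 -0.095  0.   ]
sherd_a s [320. 240.] 0.86 [ 0.484 -0.005  0.   ]
sherd_a s [220. 298.] 0.56 [ 0.522 -0.296  0.   ]
sherd_a t [313. 275.] 0.64 [0.473 0.008 0.   ]
sherd_a t [448. 256.] 0.62 [ 0.512 -0.299  0.   ]
sherd_a t [358. 240.] 0.6 [ 0.552 -0.095  0.   ]
pot s [441. 270.] 0.81 [0.714 0.197 0.   ]
pot s [436. 221.] 0.57 [0.578 0.287 0.   ]
pot t [231. 175.] 0.58 [0.707 0.192 0.   ]
brush s [373. 182.] 0.95 [0.373 0.23  0.   ]
brush t [397. 196.] 0.59 [ 0.651 -0.188  0.   ]
jar s [296. 318.] 0.59 [ 0.66  -0.171  0.   ]
jar t [397. 194.] 0.7 [ 0.654 -0.188  0.   ]
jar t [398. 248.] 0.56 [ 0.531 -0.186  0.   ]
finds_box s [376. 302.] 0.67 [0.714 0.01  0.   ]
finds_box t [310. 175.] 0.59 [0.703 0.01  0.   ]
scanner s [264. 280.] 0.83 [ 0.53  -0.185  0.006]
scanner t [400. 248.] 0.51 [ 0.53  -0.191  0.006]
stand s [172. 329.] 0.88 [ 0.546 -0.422  0.   ]
stand s [170. 271.] 0.84 [ 0.389 -0.365  0.   ]
stand s [235. 243.] 0.83 [ 0.386 -0.194  0.   ]
stand t [500. 244.] 0.97 [ 0.536 -0.418  0.   ]
stand t [480. 308.] 0.91 [ 0.392 -0.368  0.   ]
stand t [404. 316.] 0.87 [ 0.378 -0.198  0.   ]
lid_handle s [449. 147.] 0.72 [0.636 0.22  0.315]
lid_handle t [179. 181.] 0.69 [0.639 0.215 0.315]
lid_hinge s [436. 222.] 0.61 [0.646 0.219 0.095]
lid_hinge t [211. 196.] 0.66 [0.645 0.216 0.095]
```

View pics/c8.png

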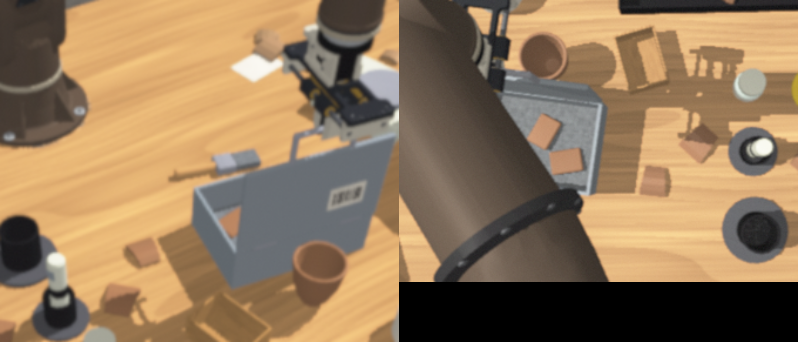

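The lid stands upright in the gripper (scene crop (320,210)). The scanner is in its stand at (58,290), and the pot, box, jar, brush and sherds are where they were. I'll settle briefly and hand in.

Request:
carry_out(claw=[0.5, 0.5, 0.5, 0.5, 0.5, 0.5, 0.5, 0.5], delta_pos=[[0, 0, 0], [0, 0, 0], [0, 0, 0], [0, 0, 0], [0, 0, 0], [0, 0, 0], [0, 0, 0], [0, 0, 0]], angular=[[0, 0, 0], [0, 0, 0], [0, 0, 0], [0, 0, 0], [0, 0, 0], [0, 0, 0], [0, 0, 0], [0, 0, 0]])

```text
clock: 29.8
position: [0.6415, 0.2133, 0.3004]
ee_rot: [2.383, 2.047, -0.001]
force: [-0.9, -4.5, -5.0]
width: 0.098
gripper_force: 20.0
```

```bash
python3 lid.py; python3 -c "
from cell import arm
print(arm.sign_off())"
```

```text
clock 29.8 pos [0.6415 0.2133 0.3004] tool-y yaw -0.1512 zax [-0. -0. -1.] q [-0.06  0.54 -0.57  1.28  0.29  1.4  -0.77] F [-0.9 -4.5 -5. ] w 0.098 gf 20.0
r 0.22444240116577627 along x -0.0008974205167509883 z 0.22443885399137295 theta 1.5667978402665397
the job is handed in; nothing more can be done
None
```

The job is handed in (no verdict was returned): the label was scanned from about 5 cm, the scanner is back in its stand and released, and the gripper is holding the lid still at about 1.57 rad with no bystander visibly moved.

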